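# Turn the phone face down by tipping it up against the stop

## Task

Turn the phone face down on the cork of its rest without picking it up: push it along the cork against the oak stop until it tips up and stays leaning on the stop for a moment, then reach behind the stop and push the phone's upper edge back so that it falls over onto its screen on the cork. Only push the phone with the fingers: do not grasp or lift it, and leave the mouse, sticky notes, eraser and rubber stamp where they are.

Things in the scene. Friction and masses are not known exactly. Their poses are not given: they have to be found in the camera images.
- phone: Black smartphone, 146 x 71 x 7.4 mm, about 0.18 kg, loose. Origin at the centre of its back; own x along its length, y along its width, z out of the screen. It starts on the cork, screen up, long edges within 9 degrees of parallel to the stop, its leading edge 10 to 55 mm short of the stop's curved foot.
- phone_center (a point): The middle of the phone's body.
- phone_edge_a (a point): Middle of the phone's long edge that starts nearer the robot, away from the stop, at half thickness.
- phone_edge_b (a point): Middle of the phone's long edge that starts nearer the stop, at half thickness.
- phone_rest: Fixed phone rest: a cork bed, 220 mm wide, ending at a low oak stop on its far side. Origin: at desk level, mid-way along the line where the cork meets the stop's curved foot. Own x points level from cork to stop (away from the robot within 29 degrees), y along the stop, z up. Cork from x = -140 to 0 mm, its top 3 mm above the desk.
- stop_foot (a point): On the cork, where the oak stop's curved foot begins (rest x = 0, 3 mm above the desk). From here the foot scoops up, 25, 45, then 68 degrees steep, to the stop's top edge 27 mm on. Oak and phone are slippery, cork grips. A phone pushed into the scoop by its near long edge rides up; once that edge is here, it stays leaning on the stop at about 55 degrees, its upper edge 20 mm above the stop.
- stop_top (a point): Middle of the oak stop's flat top, 40 mm above the desk. The stop is 12 mm thick (rest x = 27 to 39 mm), with bare desk behind it. A 6 mm oak cheek as high as the stop closes each end (rest x = -2 to 39 mm), with 208 mm free between the cheeks.
- mouse: Bystander: dark computer mouse, 104 x 62 x 45 mm, loose; origin at the centre of its underside.
- sticky_notes: Bystander: pad of yellow sticky notes, 75 x 75 x 16 mm, loose; origin at the centre of its underside.
- eraser: Bystander: blue and white eraser, 21 x 45 x 12 mm, loose; origin at the centre of its underside.
- rubber_stamp: Bystander: rubber stamp with a dark turned handle, 26 x 50 x 66 mm, loose, standing; origin at the centre of its underside.

How it is judged:
On the way:
1. the phone leans on the stop, tipped up more than 40 degrees with its screen still facing up and towards the cork side, nearly still, for 0.3 s (angle between phone's own z axis and vertical between 0.7 and 1.5 rad and contact force between phone and phone_rest above 0.1 N and linear speed of phone below 0.02 m/s), for 0.3 s.
At the end, for the whole second after the job is handed in: The phone lies flat on the cork, screen down (within 6 degrees), at rest, with its middle over the cork (0 to 120 mm before the foot of the stop, within 80 mm of the rest's centre line) (angle between phone's own z axis and vertical above 3.04 rad and z of phone_center in the frame of phone_rest between 0.002 and 0.013 m and x of phone_center in the frame of phone_rest between -0.12 and 0 m and y of phone_center in the frame of phone_rest between -0.08 and 0.08 m and linear speed of phone below 0.02 m/s); the robot touches nothing.
It fails at once if the phone is lifted: both its long edges are more than 25 mm above the desk (height (world z) of each of phone_edge_a, phone_edge_b above 0.025 m).
It fails at once if bystander disturbed, mouse moved by more than 20 mm (distance of mouse from where it was at the start of the episode above 0.02 m).
It fails at once if bystander disturbed, sticky notes moved by more than 20 mm (distance of sticky_notes from where it was at the start of the episode above 0.02 m).
It fails at once if bystander disturbed, eraser moved by more than 20 mm (distance of eraser from where it was at the start of the episode above 0.02 m).
It fails at once if bystander disturbed, rubber stamp moved by more than 20 mm (distance of rubber_stamp from where it was at the start of the episode above 0.02 m).
It also fails if it takes over 51 s, if anything falls off the work surface, if the arm or the gripper's body presses on something with over 40 N, if the wrist force passes 120 N, or if a joint passes its speed limit or range.

## Robot

A 6-joint arm with a two-finger parallel gripper is mounted at the origin on the work surface; the furniture and walls round the work are solid. World frame = base frame: x ahead of the robot, y to its left, z up, the work surface at z = 0. Lengths are in m, angles in rad, forces in N, time in s.
With the tool pointing down it reaches from about 0.25 to 0.725 m from the base axis. Payload 4 kg.
Tool frame: the origin (TCP) lies midway between the tips of the shut fingers; the grasp point (between the pads) lies 19 mm behind it (bot.grip_point_offset is the distance from the TCP to the grasp point, in m); z points along the fingers, y is the line along which they close (so a half turn about z gives the same grasp; the last joint's range is limited). The gripper opens to 85 mm and grips with 20 to 120 N. Pads are 22 mm wide; open, the fingers measure 114 mm over their backs; the gripper's body (76 mm by 85 mm) begins 54 mm behind the grasp point. The pads swing forward as they close: fully open they stand 13 mm farther back than shut.
Start: joints at [-1.188, 0.241, 0.005, 1.335, 0, 1.571], TCP at [0.187, -0.464, 0.231] pointing down, gripper open.
Joint ranges: [-2.72, 2.72], [-1.05, 1.87], [-1.09, 1.28], [-1.99, 2.15], [-1.42, 1.44], [-3.14, 3.14]. Speed limits (rad/s): [2.79, 2.79, 3.14, 3.14, 3.14, 3.14].

## Interface

Orientations are given as a unit quaternion [x, y, z, w].
In Python, from workcell import bot gives the robot as it stands.
- The arm moves only by the tool step_arm, never from a script. Its argument "targets" is text: rows parted by semicolons, each of 7 numbers parted by spaces: the opening, from -1 (shut) to 1 (fully open), so that 0 is half open, then the shift along the world's x, y, z normalised to -1 to 1, where 1 is 0.5 m, then the turn, a rotation vector about the world's x, y, z normalised to -1 to 1, where 1 is pi/4 rad. In form: gripper x y z wx wy wz; .... A call has 1 to 10 rows; each row is the pose to reach, as a shift and turn from the pose commanded when the call began; what a row does not reach only later rows make up. A row lasts 1/12 s, in which the tool goes at most 41.7 mm and 7.16 degrees, less where a joint would pass 70% of its speed; a pose out of reach is approached as far as the arm can. A call with a number of a shift or a turn outside -1 to 1 is refused whole. A call with a gripper value outside its range is refused whole. The fingers move at their own pace and stop on an object; the grip force is fixed at half the most. Time passes only in rows, so rows that repeat a pose let the fingers close. It gives the time, the measured TCP pose, the force, the opening and the grip force at its end, in the units of the state.
- bot.get_obs(): the state, without advancing time (a new reading comes with each control period).
- bot.camera(name): name is "scene" or "top" or "wrist"; returns the picture (384x512x3 uint8, red, green, blue); there is no depth.
- bot.camera_info(name): a dict with "vertical_fov" (degrees; the focal length in pixels is half the picture's height over the tangent of half this angle, whatever the lens; pixels are square), "cx", "cy" (the principal point, pixels), "pose" (4x4, takes a point from camera to world coordinates). Camera axes: x right, y up, looking along -z (the intrinsics and any distortion apply to the point x, -y, -z); pixel columns grow to the right and rows downward; lengths in m; the calibration is good to about 2 mm. A picture is of the moment at which its call begins: read the wrist's pose just before it. camera_info takes no time and is no camera call; for the wrist camera it gives the pose at the moment of the call.
- bot.job_done(): hands the job in; it is judged then, once.
The state is a dict: "clock": time; "joint_pos": joint angles; "joint_vel": joint speeds; "tau": joint torques, N m; "eef_pos": TCP position; "tool_rot": TCP orientation; "ft_force": force on the tool from outside, world axes, zero at the start; "ft_torque": the same for the moment, N m; "grip_width": finger opening in m; "grasp_force": force on a finger pad.
Only numpy, scipy, OpenCV 4.12 (cv2) and the standard library are available. Lean on these libraries where they do the work, as an engineer would, in place of code of your own. Each camera call takes 0.05 s, during which the arm holds its last target. There are 200 camera calls.

## Working session

There is one attempt and no reset: what is moved stays moved. The work goes in short steps, Python scripts to look and compute and a tool call to move; the robot and the scene stay as the last step left them, time stands still between calls to the robot, and variables do not carry over. Pictures are saved under pics/ and viewed, at most 11 in all, crops included, and the job is handed in when it is done.

Besides the shell and the picture viewer there is one more tool, called after ">>>" as name(argument=value, ...) on one line, values as JSON. step_arm: Moves the arm, as the interface text tells. Scaled input: -1 to 1 covers 0.5 m each way for a shift and pi/4 rad each way for a turn. Its arguments: {"type":"object","properties":{"targets":{"type":"string"}},"required":["targets"]}

```bash
mkdir -p pics; cat > h.py <<'E'
import numpy as np, cv2
from workcell import bot
def snap(n,f):
    im=bot.camera(n); cv2.imwrite('pics/'+f,im[:,:,::-1]); return im
def ray(n,uv,z):
    c=bot.camera_info(n); P=np.array(c['pose']); f=192/np.tan(np.radians(c['vertical_fov'])/2)
    d=P[:3,:3]@np.array([(uv[0]-c['cx'])/f,-(uv[1]-c['cy'])/f,-1]); o=P[:3,3]
    return o+d*(z-o[2])/d[2]
def proj(n,p):
    c=bot.camera_info(n); P=np.array(c['pose']); f=192/np.tan(np.radians(c['vertical_fov'])/2)
    q=P[:3,:3].T@(np.array(p)-P[:3,3]); return c['cx']-f*q[0]/q[2], c['cy']+f*q[1]/q[2]
E
python3 - <<'E'
from h import *
a=snap('top','top0.png'); b=snap('scene','scene0.png')
for n in('top','scene'):
    c=bot.camera_info(n); print({k:np.round(v,3) if k!='dist' else v for k,v in c.items() if not isinstance(v,str)})
print({k:np.round(v,3) for k,v in bot.get_obs().items()})
E
```

```text
{'vertical_fov': np.float64(54.271), 'cx': np.float64(256.986), 'cy': np.float64(188.344), 'pose': array([[ 0.01 ,  0.984, -0.179,  0.349],
       [-1.   ,  0.007, -0.018, -0.018],
       [-0.016,  0.179,  0.984,  1.179],
       [ 0.   ,  0.   ,  0.   ,  1.   ]])}
{'vertical_fov': np.float64(57.109), 'cx': np.float64(260.418), 'cy': np.float64(187.525), 'pose': array([[-0.881,  0.342, -0.328,  0.239],
       [-0.474, -0.647,  0.597,  0.55 ],
       [-0.008,  0.681,  0.732,  0.753],
       [ 0.   ,  0.   ,  0.   ,  1.   ]])}
{'clock': np.float64(0.1), 'joint_pos': array([-1.188,  0.241,  0.004,  1.335, -0.   ,  1.571]), 'joint_vel': array([-0.001, -0.003,  0.003, -0.   ,  0.002,  0.001]), 'tau': array([ 0.0000e+00, -3.7314e+01,  2.5301e+01,  1.1000e-02,  0.0000e+00,
        0.0000e+00]), 'eef_pos': array([ 0.187, -0.463,  0.23 ]), 'tool_rot': array([ 0.982,  0.19 , -0.   , -0.001]), 'ft_force': array([ 0.719,  0.038, -0.636]), 'ft_torque': array([ 0.079, -0.018,  0.024]), 'grasp_force': np.float64(0.0), 'grip_width': np.float64(0.086)}
```

View pics/top0.png

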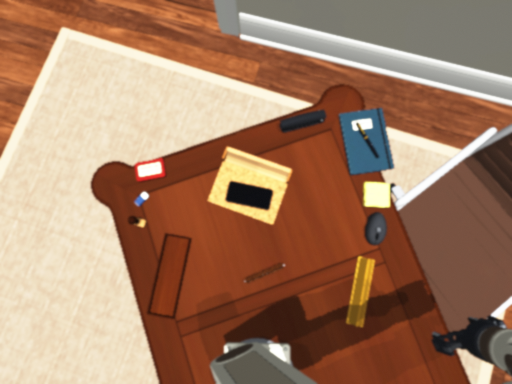

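View pics/scene0.png

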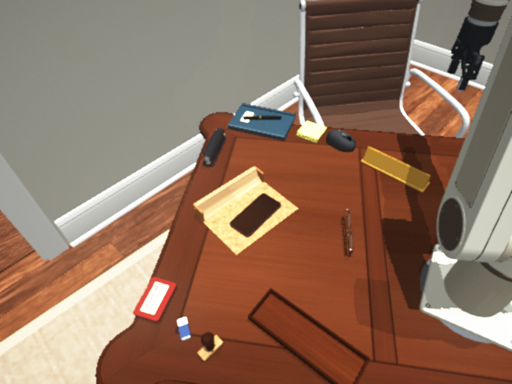

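The top view shows the rest around (250,186), with its stop along the upper edge from (228,150) to (291,170). The phone is at (250,195), and the bystanders are well away from the rest. The scene view agrees: phone (256,215), stop from (197,208) to (262,170).

```bash
cat >> h.py <<'E'
def phone(n,im,box,z,thr=60):
    x0,y0,x1,y1=box; g=np.full(im.shape[:2],255,np.uint8); g[y0:y1,x0:x1]=im[y0:y1,x0:x1].max(2)
    cs,_=cv2.findContours((g<thr).astype(np.uint8),cv2.RETR_EXTERNAL,cv2.CHAIN_APPROX_NONE)
    c=max(cs,key=cv2.contourArea)[:,0].astype(float)
    w=np.array([ray(n,p,z)[:2] for p in c],np.float32)
    return c,w,cv2.minAreaRect(w)
E
python3 - <<'E'
from h import *
for n,box in(('top',(205,145,297,228)),('scene',(190,165,300,255))):
    im=cv2.imread(f'pics/{n}0.png')[:,:,::-1]; print(n,[k for k in bot.camera_info(n)])
    c,w,r=phone(n,im,box,.0104); print('phone',c.mean(0),r)
    hsv=cv2.cvtColor(np.ascontiguousarray(im),cv2.COLOR_RGB2HSV); m=((hsv[:,:,0]>14)&(hsv[:,:,0]<32)&(hsv[:,:,2]>120)).astype(np.uint8)
    k=np.zeros_like(m); k[box[1]:box[3],box[0]:box[2]]=1
    cs,_=cv2.findContours(m*k,cv2.RETR_EXTERNAL,cv2.CHAIN_APPROX_NONE); c=max(cs,key=cv2.contourArea)
    p=cv2.approxPolyDP(cv2.convexHull(c),3,True)[:,0]
    for q in p: print(q,'z.003',ray(n,q,.003).round(3)[:2],'z.04',ray(n,q,.04).round(3)[:2])
E
```

```text
top ['vertical_fov', 'cx', 'cy', 'pose']
phone [248.95614035 195.07017544] ((0.5393397212028503, 0.028874721378087997), (0.1352022886276245, 0.060717545449733734), 78.25601196289062)
[227 147] z.003 [0.699 0.103] z.04 [0.688 0.099]
[290 168] z.003 [ 0.63  -0.102] z.04 [ 0.621 -0.099]
[273 223] z.003 [ 0.452 -0.048] z.04 [ 0.449 -0.047]
[208 200] z.003 [0.524 0.159] z.04 [0.518 0.153]
scene ['vertical_fov', 'cx', 'cy', 'pose']
phone [270.33333333 201.2       ] ((0.5222342610359192, -0.02565833181142807), (0.025352027267217636, 0.06057458743453026), 57.996944427490234)
[255 167] z.003 [ 0.63 -0.13] z.04 [ 0.611 -0.096]
[298 208] z.003 [ 0.447 -0.042] z.04 [ 0.436 -0.013]
[236 254] z.003 [0.522 0.164] z.04 [0.508 0.183]
[204 223] z.003 [0.646 0.122] z.04 [0.626 0.143]
[194 203] z.003 [0.711 0.077] z.04 [0.687 0.1  ]
```

Rest origin is about (0.618, 0.011), with rest x at a yaw of -19.6°. The corner distance came out at 0.219 m, against 0.220 given. The phone is at rest (-0.080, -0.010), about 8° askew, which fits its stated start. I'll hover over the near side with tool y along the stop and refine with the wrist camera.

>>> step_arm(targets="1 0.55 1 0 0 0 -0.922;1 0.55 1 0 0 0 -0.922;1 0.55 1 0 0 0 -0.922;1 0.55 1 0 0 0 -0.922;1 0.55 1 0 0 0 -0.922;1 0.55 1 0 0 0 -0.922;1 0.55 1 0 0 0 -0.922;1 0.55 1 0 0 0 -0.922;1 0.55 1 0 0 0 -0.922;1 0.55 1 0 0 0 -0.922")

```text
clock: 0.93
eef_pos: [0.3724, -0.1272, 0.2312]
tool_rot: [0.986, -0.165, 0.0, -0.002]
ft_force: [0.8, 0.1, -0.1]
grip_width: 0.0852
grasp_force: 0.0
```

>>> step_arm(targets="1 0.2 0.35 0 0 0 0;1 0.2 0.35 0 0 0 0;1 0.2 0.35 0 0 0 0;1 0.2 0.35 0 0 0 0")

```text
clock: 1.27
eef_pos: [0.4085, -0.1112, 0.2311]
tool_rot: [0.989, -0.144, 0.002, -0.017]
ft_force: [0.0, -0.1, -0.5]
grip_width: 0.0853
grasp_force: 0.0
```

```bash
python3 - <<'E'
from h import *
print({k:np.round(v,3) for k,v in bot.get_obs().items()})
E
```

```text
{'clock': np.float64(1.267), 'joint_pos': array([-0.291,  0.09 , -0.179,  1.303,  0.035,  3.141]), 'joint_vel': array([0.008, 0.126, 0.139, 0.02 , 0.015, 0.001]), 'tau': array([ 5.2000e-01, -3.0072e+01,  2.4744e+01, -1.6000e-02,  1.6600e-01,
        0.0000e+00]), 'eef_pos': array([ 0.409, -0.111,  0.231]), 'tool_rot': array([ 0.989, -0.144,  0.002, -0.017]), 'ft_force': array([ 0.015, -0.136, -0.535]), 'ft_torque': array([-0.072,  0.04 ,  0.033]), 'grasp_force': np.float64(0.0), 'grip_width': np.float64(0.085)}
```

>>> step_arm(targets="1 0 0 0 0 0 0;1 0 0 0 0 0 0")

```text
clock: 1.43
eef_pos: [0.4077, -0.1118, 0.2311]
tool_rot: [0.989, -0.145, 0.002, -0.017]
ft_force: [-0.2, 0.6, 0.0]
grip_width: 0.0854
grasp_force: 0.0
```

Joint 6 is at its limit, so I'll use the equivalent half-turned orientation.

>>> step_arm(targets="1 0 0 0 0 0 0.98;1 0 0 0 0 0 0.98;1 0 0 0 0 0 0.98;1 0 0 0 0 0 0.98;1 0 0 0 0 0 0.98;1 0 0 0 0 0 0.98;1 0 0 0 0 0 0.98")

```text
clock: 2.02
eef_pos: [0.4075, -0.1116, 0.2314]
tool_rot: [0.971, 0.238, -0.005, -0.017]
ft_force: [-1.3, 0.5, -0.2]
grip_width: 0.0858
grasp_force: 0.0
```

>>> step_arm(targets="1 0.11 0.34 0 0 0 0.98;1 0.11 0.34 0 0 0 0.98;1 0.11 0.34 0 0 0 0.98;1 0.11 0.34 0 0 0 0.98;1 0.11 0.34 0 0 0 0.98;1 0.11 0.34 0 0 0 0.98;1 0.11 0.34 0 0 0 0.98")

```text
clock: 2.6
eef_pos: [0.4631, 0.0598, 0.2311]
tool_rot: [0.81, 0.586, -0.011, -0.014]
ft_force: [0.2, -0.2, 0.2]
grip_width: 0.0851
grasp_force: 0.0
```

>>> step_arm(targets="1 0 0 0 0 0 0.98;1 0 0 0 0 0 0.98;1 0 0 0 0 0 0.98;1 0 0 0 0 0 0.98;1 0 0 0 0 0 0.98;1 0 0 0 0 0 0.98;1 0 0 0 0 0 0.98")

```text
clock: 3.18
eef_pos: [0.4628, 0.0581, 0.2315]
tool_rot: [0.533, 0.846, -0.015, -0.009]
ft_force: [0.8, 0.0, 0.8]
grip_width: 0.0851
grasp_force: 0.0
```

>>> step_arm(targets="1 0 0 0 0 0 0.98;1 0 0 0 0 0 0.98;1 0 0 0 0 0 0.98;1 0 0 0 0 0 0.98;1 0 0 0 0 0 0.98;1 0 0 0 0 0 0.98;1 0 0 0 0 0 0.98;1 0 0 0 0 0 0.98")

```text
clock: 3.85
eef_pos: [0.4629, 0.0586, 0.2315]
tool_rot: [0.178, 0.984, -0.017, -0.003]
ft_force: [-0.1, 1.2, -1.2]
grip_width: 0.0851
grasp_force: 0.0
```

```bash
cat >> h.py <<'E'
from scipy.spatial.transform import Rotation as R
def need(a_deg,p=None):
    o=bot.get_obs(); q=R.from_quat([np.cos(np.radians(a_deg)/2),np.sin(np.radians(a_deg)/2),0,0])
    print('pos',o['eef_pos'].round(4),'turn',((q*R.from_quat(o['tool_rot']).inv()).as_rotvec()/(np.pi/4)).round(4),'j6',o['joint_pos'][5].round(2))
    if p is not None: print('shift',((np.array(p)-o['eef_pos'])/.5).round(4))
E
python3 - <<'E'
from h import *
need(160.4); c=bot.camera_info('wrist'); snap('wrist','w1.png'); print(c)
E
```

```text
pos [0.4629 0.0586 0.2315] turn [ 0.0426 -0.0144  0.0213] j6 0.51
{'vertical_fov': 65.53013201906633, 'cx': 256.13787561282095, 'cy': 189.18853243281708, 'pose': array([[ 0.35035921, -0.89724808, -0.26869   ,  0.39373248],
       [ 0.93596   ,  0.32466813,  0.13626986,  0.08974551],
       [-0.03503279, -0.2992265 ,  0.95353878,  0.37332774],
       [ 0.        ,  0.        ,  0.        ,  1.        ]])}
```

View pics/w1.png

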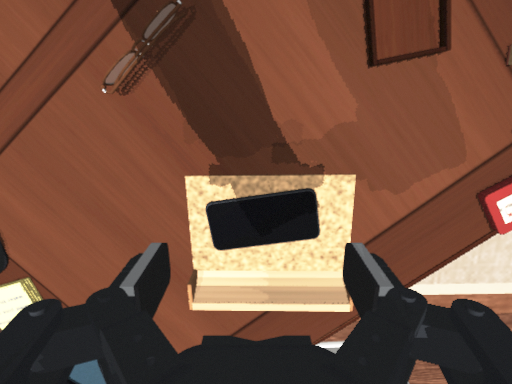

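The wrist view shows the phone at (263,219) and the cork's near corners at (186,176) and (355,175). The foot line is near row 271, and the top of the stop is at rows 302-311.

```bash
python3 - <<'E'
from h import *
im=cv2.imread('pics/w1.png')[:,:,::-1]
c,w,r=phone('wrist',im,(190,180,352,262),.0104,90); print(r)
for z,ps in((.003,[(186,176),(355,175),(192,271),(352,271)]),(.04,[(190,311),(351,311)])):
    for p in ps: print(p,ray('wrist',p,z).round(4))
A,B=ray('wrist',(186,176),.003),ray('wrist',(355,175),.003)
y=(B-A)[:2];print('w',np.hypot(*y));y/=np.hypot(*y);x=np.array([y[1],-y[0]]);print('yaw',np.degrees(np.arctan2(x[1],x[0])))
o=(A+B)[:2]/2+.14*x;print('o',o)
q=(w-o)@np.c_[x,y]; print('phone rest c',((np.array(r[0])-o)@np.c_[x,y]),q.min(0),q.max(0))
T=[ray('wrist',p,.04)[:2] for p in((190,311),(351,311))];print('top far',[((t-o)@np.c_[x,y]).round(4) for t in T])
F=[ray('wrist',p,.003)[:2] for p in((192,271),(352,271))];print('foot',[((t-o)@np.c_[x,y]).round(4) for t in F])
g=im[176:316:1,230].max(1)
print([int(v) for v in g[85:]])
E
```

```text
((0.5384151339530945, 0.031222335994243622), (0.14348609745502472, 0.07063788920640945), 78.58322143554688)
(186, 176) [ 0.4505 -0.0423  0.003 ]
(355, 175) [0.5231 0.1615 0.003 ]
(192, 271) [ 0.5822 -0.0929  0.003 ]
(352, 271) [0.657  0.1216 0.003 ]
(190, 311) [ 0.6194 -0.1029  0.04  ]
(351, 311) [0.6891 0.1013 0.04  ]
w 0.21629058161264506
yaw -19.62164370325975
o [0.61868382 0.01259861]
phone rest c [-0.08186152 -0.00941256] [-0.12532338 -0.08362418] [-0.03848789  0.06402991]
top far [array([ 0.0395, -0.1085]), array([0.0365, 0.1072])]
foot [array([ 0.0011, -0.1116]), array([-0.0006,  0.1155])]
[249, 250, 252, 253, 254, 254, 254, 254, 253, 254, 255, 255, 255, 255, 255, 255, 255, 253, 253, 253, 254, 254, 254, 254, 250, 227, 228, 229, 230, 228, 223, 220, 223, 226, 228, 229, 226, 221, 220, 221, 217, 219, 248, 254, 254, 254, 254, 254, 254, 238, 133, 133, 136, 136, 136]
```

The wrist measurement confirms origin (0.618, 0.012) and yaw -19.6°. I'll descend behind the phone.

>>> step_arm(targets="1 0.012 -0.008 -0.08 0.043 -0.014 0.021;1 0.012 -0.008 -0.16 0.043 -0.014 0.021;1 0.012 -0.008 -0.24 0.043 -0.014 0.021;1 0.012 -0.008 -0.32 0.043 -0.014 0.021;1 0.012 -0.008 -0.38 0.043 -0.014 0.021;1 0.012 -0.008 -0.42 0.043 -0.014 0.021;1 0.012 -0.008 -0.42 0.043 -0.014 0.021;1 0.012 -0.008 -0.42 0.043 -0.014 0.021")

```text
clock: 4.57
eef_pos: [0.4682, 0.055, 0.0208]
tool_rot: [0.168, 0.986, -0.0, -0.002]
ft_force: [-0.1, 0.1, 1.4]
grip_width: 0.0853
grasp_force: 0.0
```

>>> step_arm(targets="1 0 0 -0.02 0 0 0;1 0 0 -0.04 0 0 0;1 0 0 -0.05 0 0 0;1 0 0 -0.056 0 0 0;1 0 0 -0.056 0 0 0;1 0 0 -0.056 0 0 0")

```text
clock: 5.07
eef_pos: [0.4699, 0.0554, -0.0056]
tool_rot: [0.167, 0.986, 0.0, 0.001]
ft_force: [0.2, 0.3, -0.2]
grip_width: 0.0851
grasp_force: 0.0
```

```bash
python3 - <<'E'
from h import *
need(160.4); snap('wrist','w2.png')
E
```

```text
pos [ 0.4699  0.0554 -0.0056] turn [-0.0006  0.0017 -0.0076] j6 0.45
```

View pics/w2.png

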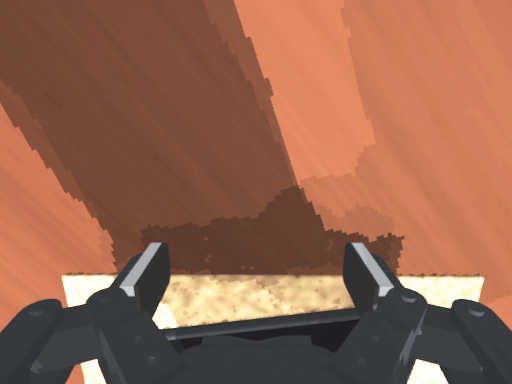

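Both fingertips sit behind the near edge, which appears at rows 310-335, so they are ready to push. First, lower 2.5 mm, then push towards the stop.

>>> step_arm(targets="1 0.012 -0.0043 -0.005 0 0 -0.008;1 0.024 -0.0086 -0.005 0 0 -0.008;1 0.036 -0.0129 -0.005 0 0 -0.008;1 0.048 -0.0172 -0.005 0 0 -0.008;1 0.06 -0.0215 -0.005 0 0 -0.008;1 0.072 -0.0258 -0.005 0 0 -0.008;1 0.084 -0.03 -0.005 0 0 -0.008;1 0.096 -0.0344 -0.005 0 0 -0.008;1 0.108 -0.0387 -0.005 0 0 -0.008;1 0.12 -0.043 -0.005 0 0 -0.008")

```text
clock: 5.95
eef_pos: [0.5296, 0.0335, -0.0092]
tool_rot: [0.17, 0.985, -0.0, -0.0]
ft_force: [-1.4, 0.8, -0.1]
grip_width: 0.0854
grasp_force: 0.5
```

```bash
python3 - <<'E'
from h import *
need(160.4); im=snap('scene','s2.png'); cv2.imwrite('pics/s2c.png',cv2.resize(im[120:280,150:340,::-1],None,fx=3,fy=3))
E
```

```text
pos [ 0.5296  0.0335 -0.0092] turn [-0.0001 -0.0006 -0.0001] j6 0.41
```

View pics/s2c.png

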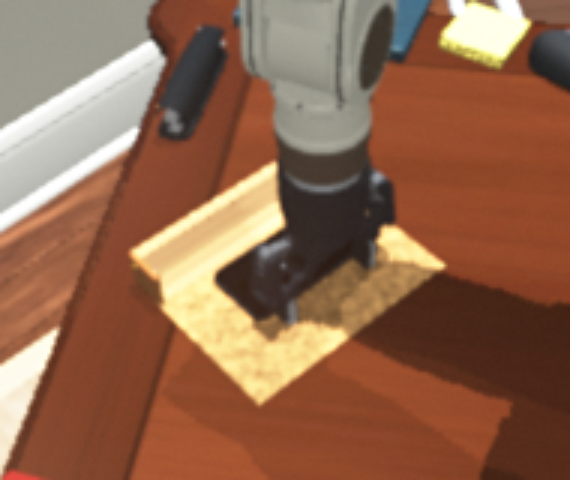

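The phone has squared up against both fingers and its leading edge is near the foot. Continuing more slowly.

>>> step_arm(targets="1 0.0075 -0.0027 0.001 0 0 0;1 0.015 -0.0054 0.001 0 0 0;1 0.0225 -0.008 0.001 0 0 0;1 0.03 -0.0107 0.001 0 0 0;1 0.0375 -0.0134 0.001 0 0 0;1 0.045 -0.016 0.001 0 0 0;1 0.0525 -0.0188 0.001 0 0 0;1 0.06 -0.0215 0.001 0 0 0;1 0.0675 -0.0242 0.001 0 0 0;1 0.075 -0.0268 0.001 0 0 0")

```text
clock: 6.83
eef_pos: [0.5651, 0.0206, -0.0092]
tool_rot: [0.17, 0.985, -0.0, -0.002]
ft_force: [-2.1, 0.9, -2.2]
grip_width: 0.0854
grasp_force: 1.3
```

>>> step_arm(targets="1 0.0075 -0.0027 0 0 0 0;1 0.015 -0.0054 0 0 0 0;1 0.0225 -0.008 0 0 0 0;1 0.03 -0.0107 0 0 0 0;1 0.0375 -0.0134 0 0 0 0;1 0.045 -0.016 0 0 0 0;1 0.0525 -0.0188 0 0 0 0;1 0.0525 -0.0188 0 0 0 0;1 0.0525 -0.0188 0 0 0 0")

```text
clock: 7.58
eef_pos: [0.5938, 0.0108, -0.0083]
tool_rot: [0.17, 0.985, 0.0, 0.001]
ft_force: [-0.2, -0.5, -0.7]
grip_width: 0.0859
grasp_force: 0.0
```

```bash
python3 - <<'E'
from h import *
need(160.4); im=snap('scene','s3.png'); cv2.imwrite('pics/s3c.png',cv2.resize(im[120:280,150:340,::-1],None,fx=3,fy=3))
E
```

```text
pos [ 0.5938  0.0108 -0.0083] turn [0.     0.0017 0.0001] j6 0.36
```

View pics/s3c.png

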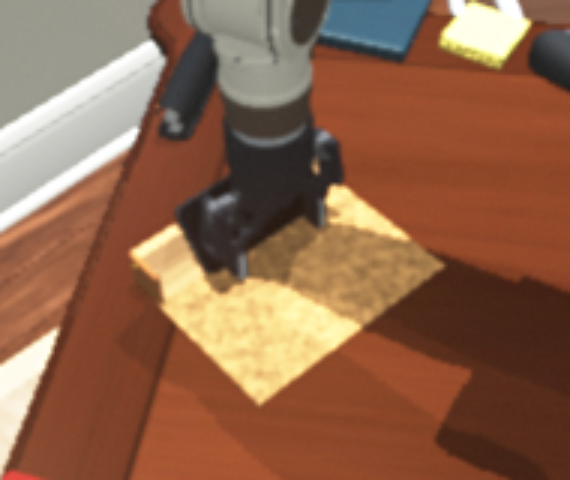

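The phone is hidden by the gripper here. The finger fronts are at about x = -11 mm and the force is low. I'll do the last millimetres slowly.

>>> step_arm(targets="1 0.003 -0.0011 0 0 0 0;1 0.006 -0.0021 0 0 0 0;1 0.009 -0.0032 0 0 0 0;1 0.009 -0.0032 0 0 0 0")

```text
clock: 7.97
eef_pos: [0.5972, 0.0095, -0.0086]
tool_rot: [0.17, 0.985, 0.0, -0.0]
ft_force: [-1.7, 0.1, 0.2]
grip_width: 0.0854
grasp_force: 1.0
```

>>> step_arm(targets="1 0.003 -0.0011 0 0 0 0;1 0.006 -0.0021 0 0 0 0;1 0.009 -0.0032 0 0 0 0;1 0.009 -0.0032 0 0 0 0")

```text
clock: 8.3
eef_pos: [0.6007, 0.0081, -0.0087]
tool_rot: [0.17, 0.985, 0.0, -0.001]
ft_force: [-5.3, 1.5, 2.9]
grip_width: 0.0854
grasp_force: 2.6
```

```bash
python3 - <<'E'
from h import *
need(160.4); snap('wrist','w3.png')
E
```

```text
pos [ 0.6007  0.0081 -0.0087] turn [-0.0012 -0.0034 -0.0006] j6 0.35
```

View pics/w3.png

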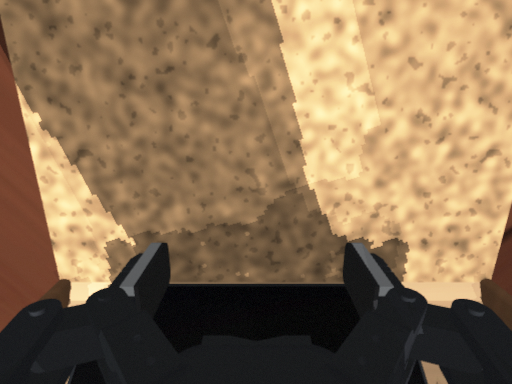

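The phone edge (row 284) is practically on the foot line (row ~283 at the sides). I'll check it numerically.

```bash
python3 - <<'E'
from h import *
o=np.array([.618,.012]);x=np.array([.942,-.336])
im=cv2.imread('pics/w3.png').max(2)
for u in(80,455): print(u,im[270:300:2,u])
for v in(282,284,286): print(v,[(round(float((ray('wrist',(256,v),z)[:2]-o)@x),4)) for z in(.003,.007)])
E
```

```text
80 [226 230 246 245 237 233 245 248 248 249 250 250 250 251 251]
455 [244 238 233 224 206 191 224 235 236 237 238 238 239 238 234]
282 [-0.0005, -0.0032]
284 [0.0007, -0.0021]
286 [0.0019, -0.0009]
```

>>> step_arm(targets="1 0.002 -0.0007 0 0 0 0;1 0.004 -0.0014 0 0 0 0;1 0.004 -0.0014 0 0 0 0")

```text
clock: 8.6
eef_pos: [0.6026, 0.0075, -0.0087]
tool_rot: [0.17, 0.985, 0.0, -0.002]
ft_force: [-4.7, 1.9, 3.1]
grip_width: 0.0857
grasp_force: 2.8
```

Force is steady at about 5 N and the edge is at the foot. I'll back off slowly, rise and look.

>>> step_arm(targets="1 -0.003 0.001 0 0 0 0;1 -0.006 0.002 0 0 0 0;1 -0.012 0.004 0 0 0 0;1 -0.025 0.009 0 0 0 0;1 -0.05 0.018 0 0 0 0;1 -0.09 0.032 0 0 0 0;1 -0.13 0.046 0.01 0 0 0;1 -0.13 0.046 0.09 0 0 0;1 -0.13 0.046 0.17 0 0 0;1 -0.13 0.046 0.25 0 0 0")

```text
clock: 9.43
eef_pos: [0.5373, 0.0302, 0.1172]
tool_rot: [0.17, 0.985, -0.0, -0.001]
ft_force: [1.9, 0.2, -0.1]
grip_width: 0.0852
grasp_force: 0.0
```

```bash
python3 - <<'E'
from h import *
need(160.4); im=snap('scene','s4.png'); t=snap('top','t4.png'); w=snap('wrist','w4.png')
a=cv2.resize(im[150:260,180:310,::-1],(400,340)); b=cv2.resize(w[::1,:,::-1],(400,300)); b=cv2.copyMakeBorder(b,0,40,0,0,0)
cv2.imwrite('pics/c4.png',np.hstack([a,b]))
E
```

```text
pos [0.5373 0.0302 0.1172] turn [ 0.0002 -0.0024 -0.0008] j6 0.4
```

View pics/c4.png

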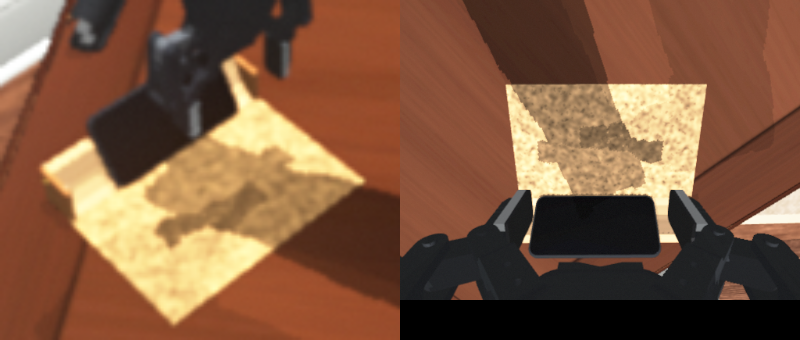

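The phone leans on the stop, centred and clear of the cheeks. Now I'll go over and behind the stop.

>>> step_arm(targets="1 0.05 -0.018 0.02 0 0 0;1 0.1 -0.036 0.02 0 0 0;1 0.15 -0.054 0.02 0 0 0;1 0.2 -0.072 0.02 0 0 0;1 0.25 -0.09 0.02 0 0 0;1 0.3 -0.107 0.02 0 0 0;1 0.3 -0.107 0.02 0 0 0;1 0.3 -0.107 0.02 0 0 0")

```text
clock: 10.25
eef_pos: [0.6885, -0.0239, 0.1235]
tool_rot: [0.171, 0.985, -0.0, -0.002]
ft_force: [0.8, 0.7, 0.5]
grip_width: 0.0854
grasp_force: 0.0
```

>>> step_arm(targets="1 0 0 -0.04 0 0 0;1 0 0 -0.08 0 0 0;1 0 0 -0.12 0 0 0;1 0 0 -0.16 0 0 0;1 0 0 -0.18 0 0 0;1 0 0 -0.18 0 0 0;1 0 0 -0.18 0 0 0")

```text
clock: 10.83
eef_pos: [0.6878, -0.023, 0.0361]
tool_rot: [0.17, 0.985, -0.0, -0.001]
ft_force: [0.5, 0.4, 0.4]
grip_width: 0.0853
grasp_force: 0.0
```

```bash
python3 - <<'E'
from h import *
need(160.4); im=snap('scene','s5.png'); t=snap('top','t5.png'); w=snap('wrist','w5.png')
a=cv2.resize(im[130:240,180:310,::-1],(400,340)); b=cv2.resize(w[::1,:,::-1],(400,300)); b=cv2.copyMakeBorder(b,0,40,0,0,0)
cv2.imwrite('pics/c5.png',np.hstack([a,b]))
E
```

```text
pos [ 0.6878 -0.023   0.0361] turn [-0.0004 -0.0026 -0.0009] j6 0.31
```

View pics/c5.png

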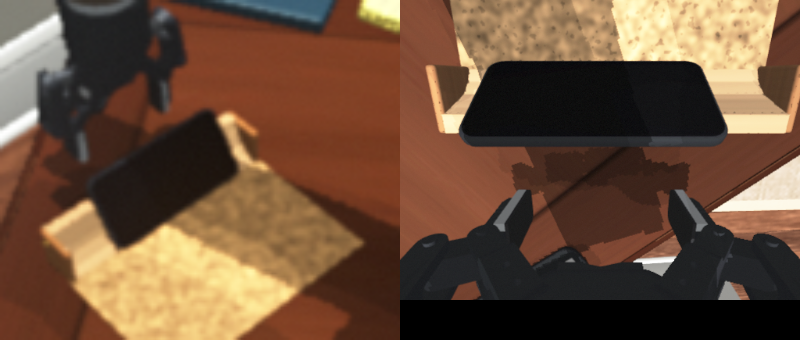

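The fingers are behind the leaning phone at tip height of about 49 mm, and the phone is still leaning. Now I'll push its upper edge back.

>>> step_arm(targets="1 -0.008 0.003 0 0 0 0;1 -0.016 0.006 0 0 0 0;1 -0.024 0.0086 0 0 0 0;1 -0.032 0.0114 0 0 0 0;1 -0.04 0.0143 0 0 0 0;1 -0.048 0.017 0 0 0 0;1 -0.056 0.02 0 0 0 0;1 -0.064 0.023 0 0 0 0;1 -0.072 0.0257 0 0 0 0;1 -0.08 0.0286 0 0 0 0")

```text
clock: 11.82
eef_pos: [0.6485, -0.0089, 0.0365]
tool_rot: [0.17, 0.985, 0.0, -0.0]
ft_force: [-0.4, -0.0, -0.1]
grip_width: 0.0854
grasp_force: 0.2
```

>>> step_arm(targets="1 -0.008 0.003 0 0 0 0;1 -0.016 0.006 0 0 0 0;1 -0.024 0.0086 0 0 0 0;1 -0.032 0.0114 0 0 0 0;1 -0.04 0.0143 0 0 0 0;1 -0.048 0.017 0 0 0 0;1 -0.056 0.02 0 0 0 0;1 -0.064 0.023 0 0 0 0;1 -0.072 0.0257 0 0 0 0;1 -0.072 0.0257 0 0 0 0")

```text
clock: 12.65
eef_pos: [0.6119, 0.0041, 0.0364]
tool_rot: [0.17, 0.985, 0.0, -0.001]
ft_force: [0.3, -0.6, 0.1]
grip_width: 0.0857
grasp_force: 0.0
```

```bash
python3 - <<'E'
from h import *
need(160.4); im=snap('scene','s6.png'); w=snap('wrist','w6.png')
a=cv2.resize(im[140:260,180:310,::-1],(400,369)); b=cv2.resize(w[::1,:,::-1],(400,300)); b=cv2.copyMakeBorder(b,0,69,0,0,0)
cv2.imwrite('pics/c6.png',np.hstack([a,b]))
E
```

```text
pos [0.6119 0.0041 0.0364] turn [-0.0005 -0.0015 -0.0008] j6 0.35
```

View pics/c6.png

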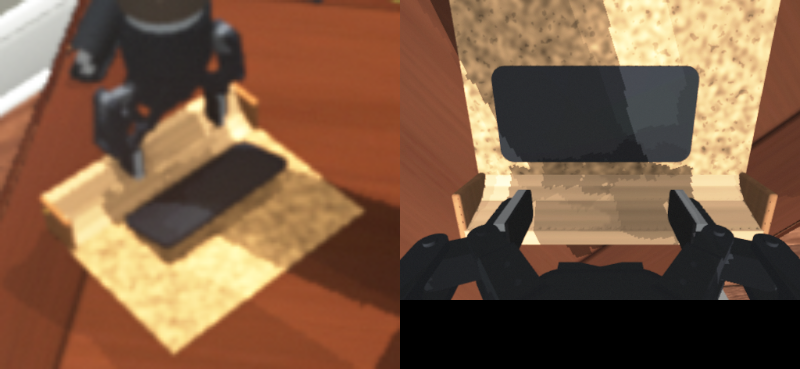

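The phone has fallen face down, showing its dark-grey back just before the foot. I'll lift clear and verify.

>>> step_arm(targets="1 0 0 0.06 0 0 0;1 0 0 0.14 0 0 0;1 0 0 0.22 0 0 0;1 0 0 0.3 0 0 0;1 -0.06 0.02 0.36 0 0 0;1 -0.1 0.035 0.4 0 0 0;1 -0.1 0.035 0.4 0 0 0;1 -0.1 0.035 0.4 0 0 0;1 -0.1 0.035 0.4 0 0 0")

```text
clock: 13.5
eef_pos: [0.5631, 0.0211, 0.2359]
tool_rot: [0.17, 0.985, 0.0, -0.0]
ft_force: [-0.4, 0.3, -0.0]
grip_width: 0.0854
grasp_force: 0.0
```

```bash
python3 - <<'E'
from h import *
w=snap('wrist','w7.png'); need(160.4)
o=np.array([.618,.012]);M=np.c_[[.942,-.336],[.336,.942]]
for z in(.0104,):
    c,q,r=phone('wrist',w,(150,60,362,250),z,100); print(c.min(0),c.max(0),r,(np.array(r[0])-o)@M)
s=snap('scene','s7.png'); c,q,r=phone('scene',s,(190,160,300,255),.0104,90); print((np.array(r[0])-o)@M,r)
cv2.imwrite('pics/c7.png',np.hstack([w[:,:,::-1][60:330,100:400],cv2.resize(s[140:260,180:310,::-1],(300,270))]))
E
```

```text
pos [0.5629 0.021  0.235 ] turn [-0.     -0.0025 -0.0001] j6 0.38
[196. 135.] [311. 190.] ((0.5662178993225098, 0.016487643122673035), (0.14357228577136993, 0.0702393427491188), 70.43743133544922) [-0.05028659 -0.01317143]
[-0.05368983 -0.00852135] ((0.5645748972892761, 0.022010065615177155), (0.14126020669937134, 0.06918284296989441), 70.59241485595703)
```

View pics/c7.png

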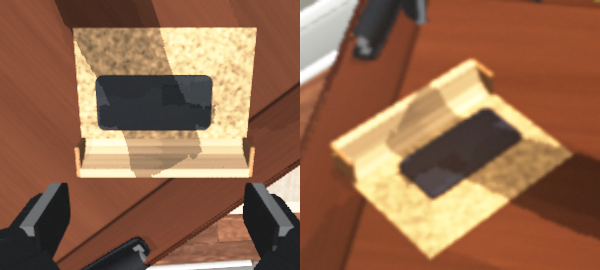

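The two views agree on a full 143 x 70 mm outline at 10 mm height, centred at rest (-0.05, -0.01). The back is facing up, so the phone is flat and screen down, and the gripper is clear. Handing in.

```bash
python3 -c "
from workcell import bot
print(bot.job_done())"
```

```text
the job is handed in; nothing more can be done
None
```

I handed the job in at about 14 s: the phone leaned on the stop, was pushed back from behind it, and now lies screen down on the cork about 50 mm before the foot, with the arm clear and the bystanders untouched; no verdict came back.

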